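# Scan a sample tray and present its loose ball to the reader

### The arm

A 6-joint arm with a two-finger parallel gripper is mounted at the origin on a cart in front of the work surface, level with it; the furniture and walls round the work are solid. World frame = base frame: x ahead of the robot, y to its left, z up, the work surface at z = 0. Lengths are in m, angles in degrees, forces in N, time in s.
With the tool pointing down it reaches from about 0.275 to 0.875 m from the base axis. Payload 12.5 kg.
Tool frame: the origin (TCP) lies on the centre line of the jaws, within the pads' length; the fingertips stand 19 mm ahead of it and the grasp point (between the pads) is the TCP; z points along the fingers, y is the line along which they close (so a half turn about z gives the same grasp; the last joint's range is limited). The gripper opens to 85 mm and grips with 20 to 120 N. Pads are 22 mm wide; open, the fingers measure 114 mm over their backs; the gripper's body (76 mm by 85 mm) begins 54 mm behind the grasp point. The pads swing forward as they close: fully open they stand 13 mm farther back than shut.
Start: joints at [-74.805, 20.094, 94.641, -0, 65.266, -4.847], TCP at [0.189, -0.517, 0.25] pointing down, gripper open.
Joint ranges: [-157.81, 157.81], [-45, 120.19], [0.68, 151.7], [-89.99, 269.99], [4.06, 180], [-164.3, 164.3]. Speed limits (degrees/s): [127.2, 127.2, 159.86, 180, 180, 180].

### API

Orientations are given as a 3x3 rotation matrix whose columns are the frame's x, y, z axes.
In Python, from bench import manip, hand, sensors, viewer, ticket gives the robot as it stands. Calls block until the motion is done:
- manip.move_to(position, orientation): joint-space move of the TCP to a pose.
- manip.move_l(position, ori=None, feed=0.15): straight line of the TCP; ori=None keeps the orientation; feed is the mean speed in m/s.
- manip.move_joints(angles): joint-space move.
- hand.let_go() and hand.grab(squeeze=None): open the fingers fully, or close them until they stop; squeeze is the grip in N (None keeps the last).
- manip.wait(seconds).
- manip.solve_ik(position, orientation): joint angles nearest the present ones, or None.
- sensors.read_state(): the state.
- viewer.capture(name): name is "scene" or "top" or "wrist"; returns a dict with "img" (384x512x3 uint8, blue, green, red), "fx", "fy", "cx", "cy" (pixels), "rvec" (rotation vector, rad) and "tvec" (3), from world to camera coordinates, as OpenCV has them; the wrist camera has in their place "T_tool_cam" (4x4, takes a point from camera to tool coordinates, whose origin is the TCP and whose axes are the flange's). Camera axes: x right, y down, z forward; pixel columns grow to the right and rows downward; lengths in m; the calibration is good to about 2 mm. A picture is of the moment at which its call begins: read the wrist's pose just before it. There is no depth.
A pose or a line that the arm cannot do raises manip.MotionError and nothing moves.
- ticket.hand_in(): hands the job in; it is judged then, once.
Trained networks look in the newest picture that a camera, given by its name, has taken for a name from the list of things; names that differ only in an ending like _2 or _b are one class to them, and where a whole thing is asked for, a point or a joint stands for the part that bears it (a point fixed in the world has none). Each returns a list of dicts, best first, with "score" (0 to 1); they miss things now and then, are a little off and sometimes report something else, mostly with a low value. They report only what shows in the picture. A call takes as long as a camera call. They do not tell look-alikes from the thing itself.
- viewer.masks_of(camera, name): "region" (384x512 bool, what is visible of it) and "centre" ([row, column] in pixels, amid what is visible of it).
- viewer.place_of(camera, name): "centre" ([row, column] in pixels: a listed point, or the origin of a listed thing).
The state is a dict: "time_s": time; "qpos": joint angles; "joint_vel": joint speeds; "joint_torque": joint torques, N m; "ee_pos": TCP position; "eef_rot": TCP orientation; "force": force on the tool from outside, world axes, zero at the start; "moment": the same for the moment, N m; "finger_gap": finger opening in m; "grip_force": force on a finger pad.
Only numpy, scipy, OpenCV 4.12 (cv2) and the standard library are available. Lean on these libraries where they do the work, as an engineer would, in place of code of your own. Each camera call takes 0.05 s, during which the arm holds its last target. There are 200 camera calls.

### The job

Pick up the upright cordless scanner and hold it upright and still, nose down, about 6 cm above the middle of the sample tray's code label for two seconds, then stand it back on the middle of its charging pad and let go. Then lift the tray by its upright grip and carry it smoothly, keeping it level so that the loose steel ball never leaves its shallow pocket, until the pocket is centred about 5 cm above the upward-looking reader's round window. Finish holding the tray there, level and still, in the gripper, not resting on anything; leave the loose dish, timer, beaker and eyepiece where they are.

Things in the scene. Friction and masses are not known exactly. Their poses are not given: they have to be found in the camera images.
- scanner: Cordless scanner handpiece, white plastic, 112 mm tall, about 0.15 kg, standing nose down on the charging pad. Nose: 44 x 44 mm square, lowest 26 mm; a grey collar up to 38 mm; above it, up to 112 mm, the handle: 30 mm along x, 26 mm along y. Origin at the centre of the nose's flat underside (the scanning window, which looks straight down when upright), z up along the handle. Square flat sides, loose.
- pad: Charging pad for the scanner: low grey square block 80 x 80 x 12 mm, fixed to the worktop. Origin at the centre of its underside; its flat top is 12 mm above it.
- tray: Sample tray: shallow aluminium tray 170 mm along its x, 84 mm along its y, lip 12 mm high, floor 3 mm thick, standing on the worktop, about 0.24 kg. Origin at the centre of its underside, z up. In its middle stands the grip: a black upright plate 40 mm along x, 10 mm thick along y, its top 66 mm above the underside (grasp it across its 10 mm thickness; its foot plate, 56 x 26 mm, ends 7 mm above the underside). The ball pocket lies at its +x end, the code label at its -x end.
- tray_pocket (a point): Centre of the ball pocket's floor, on the tray's axis, 55 mm to +x of the tray's origin and 3 mm above its underside. The pocket is a steel ring, inner radius 14 mm, rim 4 mm high, with a dark glass floor.
- tray_label (a point): Middle of the white code label (36 x 46 mm, with dark bars) on the tray floor, 56 mm to -x of the tray's origin and 3.5 mm above its underside.
- ball_center (a point): Centre of the steel ball, 24 mm in diameter, 56 g. It lies loose in the pocket and can roll about 6 mm each way there; its centre rests 12 mm above the pocket floor. It climbs over the rim if the tray is tilted by more than about 45 degrees or jerked.
- reader: Upward-looking reader: grey block 90 x 90 x 26 mm, fixed to the worktop, with a raised round dark glass window, 64 mm wide with its frame, on top. Origin at the centre of its underside.
- reader_window (a point): Centre of the reader's window, on its top face, 30 mm above the worktop.
- dish: Bystander: closed round culture dish 63 mm wide, 16 mm high, loose. Origin at the centre of its underside.
- timer: Bystander: small table timer 62 x 68 x 19 mm, loose. Origin at the centre of its underside.
- beaker: Bystander: clear beaker 60 mm wide, 62 mm high, loose. Origin at the centre of its underside.
- eyepiece: Bystander: black spare eyepiece 38 mm wide, 56 mm high, standing loose. Origin at the centre of its underside.
Things that resemble listed ones, but are neither listed nor needed, are in the scene too. What is shaped like the scanner but yellow is not meant.

How it is judged:
By the outcome, as a careful person would: the job done as asked, in the order asked, and still so for the second after the job is handed in, while the arm keeps its last pose, push and grip.
It also fails if it takes over 72 s, if anything falls off the work surface, if the arm or the gripper's body presses on something with over 40 N, if the wrist force passes 120 N, or if a joint passes its speed limit or range.

## Working session

There is one attempt and no reset: what is moved stays moved. The work goes in short steps, each a Python script; the robot and the scene stay as the last script left them, time stands still between calls to the robot, and variables do not carry over. Pictures are saved under pics/ and viewed, at most 12 in all, crops included, and the job is handed in when it is done.

```bash
mkdir -p pics
cat > h.py <<'E'
import numpy as np, cv2
from bench import manip, hand, sensors, viewer, ticket
def cam(name):
    s=sensors.read_state(); c=viewer.capture(name)
    K=np.array([[c['fx'],0,c['cx']],[0,c['fy'],c['cy']],[0,0,1]])
    if name=='wrist':
        T=np.eye(4);T[:3,:3]=s['eef_rot'];T[:3,3]=s['ee_pos']
        M=T@np.array(c['T_tool_cam']); R=M[:3,:3]; o=M[:3,3]
    else:
        Rw=cv2.Rodrigues(np.array(c['rvec'],float))[0]; R=Rw.T; o=-R@np.array(c['tvec'],float).ravel()
    return dict(img=c['img'],K=K,R=R,o=o,name=name)
def ray(c,rc,z):
    d=c['R']@np.linalg.inv(c['K'])@np.array([rc[1],rc[0],1.0]); t=(z-c['o'][2])/d[2]
    return c['o']+t*d
def proj(c,p):
    q=c['K']@(c['R'].T@(np.asarray(p,float)-c['o'])); return q[[1,0]]/q[2]
def down(yaw):  # tool y axis at yaw+90deg : x axis at yaw
    a=np.radians(yaw); x=np.array([np.cos(a),np.sin(a),0]); z=np.array([0,0,-1.]); return np.column_stack([x,np.cross(z,x),z])
Z=dict(scanner=.012,pad=0,tray=0,tray_pocket=.003,tray_label=.0035,ball_center=.015,reader=0,reader_window=.03,dish=0,timer=0,beaker=0,eyepiece=0)
def find(c,names=Z,mn=.25):
    for n in names:
        for d in viewer.place_of(c['name'],n):
            if d['score']>mn: print(c['name'],n,round(d['score'],2),np.round(d['centre']),np.round(ray(c,d['centre'],Z[n]),3)[:2])
E
python3 - <<'E'
from h import *
for n in('scene','top'):
    c=cam(n); cv2.imwrite(f'pics/{n}0.png',c['img']); find(c)
s=sensors.read_state();print(s['time_s'],s['eef_rot'],s['finger_gap'])
E
```

```text
scene scanner 0.91 [295. 143.] [0.559 0.385]
scene scanner 0.67 [252. 157.] [0.616 0.277]
scene pad 0.91 [272. 197.] [0.503 0.259]
scene tray 0.94 [197. 262.] [ 0.509 -0.032]
scene tray_pocket 0.93 [190. 245.] [ 0.562 -0.026]
scene tray_label 0.94 [202. 278.] [ 0.46 -0.04]
scene ball_center 0.44 [189. 244.] [ 0.56 -0.02]
scene reader 0.89 [150. 327.] [ 0.456 -0.303]
scene reader 0.55 [147. 243.] [ 0.672 -0.168]
scene reader_window 0.97 [146. 325.] [ 0.454 -0.287]
scene reader_window 0.45 [209. 183.] [0.645 0.142]
scene dish 0.97 [209. 183.] [0.663 0.125]
scene timer 0.83 [187. 332.] [ 0.366 -0.178]
scene beaker 0.78 [258. 273.] [0.374 0.118]
scene eyepiece 0.62 [150. 246.] [ 0.659 -0.164]
top scanner 0.95 [200. 161.] [0.508 0.271]
top scanner 0.86 [180. 124.] [0.563 0.374]
top scanner 0.72 [162. 165.] [0.615 0.263]
top pad 0.96 [206. 163.] [0.493 0.266]
top tray 0.98 [200. 267.] [ 0.507 -0.018]
top tray_pocket 0.9 [181. 267.] [ 0.56  -0.018]
top tray_label 0.88 [218. 273.] [ 0.458 -0.033]
top ball_center 0.55 [181. 268.] [ 0.559 -0.02 ]
top reader 0.94 [216. 364.] [ 0.461 -0.284]
top reader_window 0.74 [219. 367.] [ 0.45  -0.284]
top dish 0.65 [256. 212.] [0.356 0.132]
top dish 0.62 [145. 212.] [0.666 0.136]
top dish 0.6 [217. 366.] [ 0.458 -0.29 ]
top timer 0.94 [256. 318.] [ 0.355 -0.153]
top beaker 0.72 [256. 212.] [0.356 0.132]
top beaker 0.45 [203. 160.] [0.501 0.275]
top eyepiece 0.72 [150. 319.] [ 0.651 -0.167]
1.3 [[ 9.39446083e-01  3.42696742e-01 -1.85505944e-06]
 [ 3.42696741e-01 -9.39446081e-01  6.22886064e-05]
 [ 1.96033741e-05 -5.91525101e-05 -9.99999998e-01]] 0.08517010208650819
```

Run:
```python
import cv2,numpy as np
a=cv2.imread('pics/scene0.png');cv2.imwrite('pics/scene0b.png',cv2.resize(a,(800,600)))
b=cv2.imread('pics/top0.png');cv2.imwrite('pics/top0b.png',cv2.resize(b[120:300,90:410],None,fx=2.5,fy=2.5,interpolation=2))
```

```text
(no output)
```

View pics/scene0b.png

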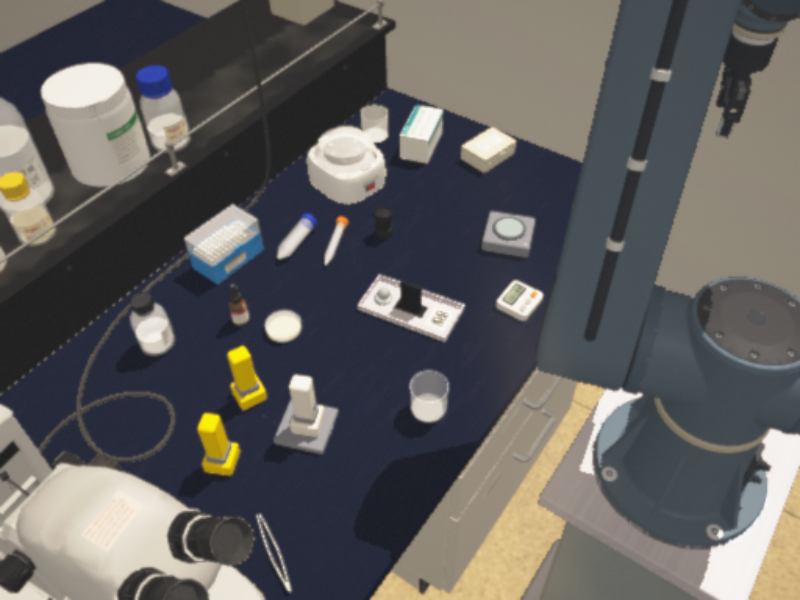

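View pics/top0b.png

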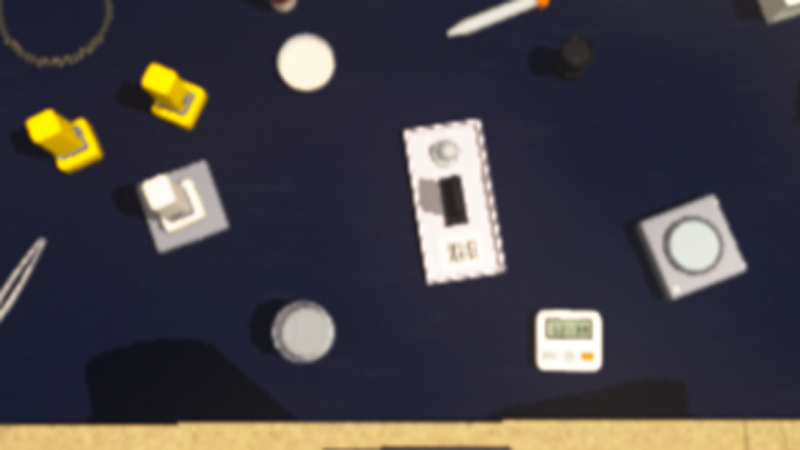

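The white scanner is at top (200,161), on the grey pad. The two like-shaped ones at (180,124) and (162,165) are yellow, so they are not meant. I'll go above the white one and look from close by.

Run:
```python
from h import *
for yaw in (20,110,-70,200): print(yaw, manip.solve_ik([.50,.268,.30],down(yaw)))
manip.move_to([.45,.255,.30],down(20))
c=cam('wrist'); find(c,['scanner','pad']); cv2.imwrite('pics/w1.png',c['img'])
d=viewer.masks_of('wrist','pad')
for m in d[:2]: 
    p=np.argwhere(m['region']); print('pad',m['score'],cv2.minAreaRect(np.float32([ray(c,q,.012)[:2]*1000 for q in p])))
for m in viewer.masks_of('wrist','scanner')[:3]: print(m['score'],m['centre'],m['region'].sum())
print(sensors.read_state()['time_s'])
print(np.round(proj(c,[.5,.268,.012])),np.round(proj(c,[.5,.268,.124])),c['o'])
```

```text
20 [ 2.34896194e+01  1.92979837e+01  8.85211164e+01 -2.54444375e-14
  7.21809000e+01  9.34896194e+01]
110 [ 2.34896194e+01  1.92979837e+01  8.85211164e+01 -2.54444375e-14
  7.21809000e+01  3.48961945e+00]
-70 None
200 [ 2.34896194e+01  1.92979837e+01  8.85211164e+01 -2.54444375e-14
  7.21809000e+01 -8.65103806e+01]
wrist scanner 0.95 [ 45. 201.] [0.567 0.382]
wrist scanner 0.89 [ 38. 294.] [0.616 0.269]
wrist scanner 0.78 [127. 267.] [0.498 0.263]
wrist scanner 0.34 [281. 453.] [ 0.362 -0.135]
wrist pad 0.77 [123. 268.] [0.502 0.263]
pad 0.68 ((501.5245361328125, 264.5748291015625), (78.08181762695312, 79.74063873291016), 19.95469856262207)
pad 0.25 ((494.1437683105469, 260.0771484375), (54.40068054199219, 47.11443328857422), 24.193044662475586)
0.83 [30.8, 297.2] 1904
0.66 [127.1, 268.5] 1233
0.59 [35.9, 192.4] 2146
4.425
[124. 264.] [133. 265.] [0.52861615 0.28300907 0.42324211]
```

View pics/w1.png

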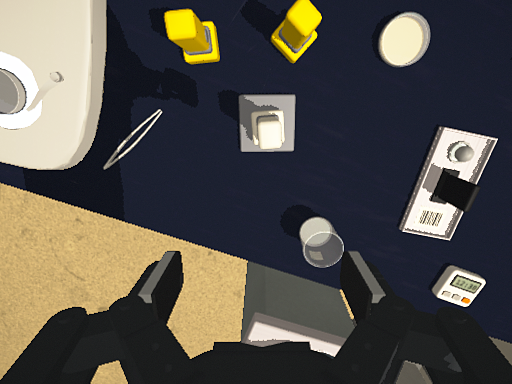

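The wrist view shows the white scanner on the pad at about (127,267), with the yellow ones at (45,201) and (38,294). I'll check the crop for the scanner's turn.

Run:
```python
import cv2
a=cv2.imread('pics/w1.png');cv2.imwrite('pics/w1c.png',cv2.resize(a[85:160,225:310],None,fx=7,fy=7,interpolation=2))
```

```text
(no output)
```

View pics/w1c.png

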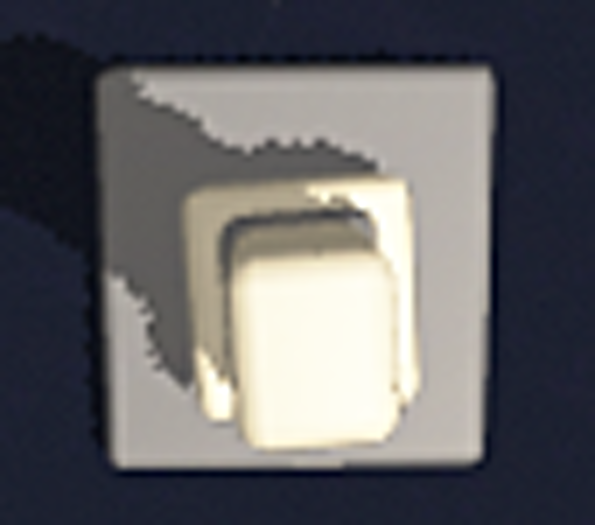

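Run:
```python
from h import *
c=cam('wrist')
print('top',ray(c,[135.4,270.1],.124)); 
print('noseTL',ray(c,[85+188/7,225+188/7],.038),'noseTR',ray(c,[85+180/7,225+412/7],.038))
a=ray(c,[85+258/7,225+233/7],.124);b=ray(c,[85+447/7,225+248/7],.124);print('yawL',np.degrees(np.arctan2(*(a-b)[[1,0]])))
find(c,['tray','tray_label','tray_pocket'])
manip.move_to([.42,-.08,.33],down(10))
c=cam('wrist'); cv2.imwrite('pics/w2.png',c['img']); find(c,['tray','tray_label','tray_pocket','ball_center','reader','reader_window','timer','beaker'])
for m in viewer.masks_of('wrist','tray')[:1]:
    p=np.argwhere(m['region']); print('tray',m['score'],cv2.minAreaRect(np.float32([ray(c,q,.012)[:2]*1000 for q in p])))
print(sensors.read_state()['time_s'])
```

```text
top [0.49874083 0.26269339 0.124     ]
noseTL [0.51073711 0.29037036 0.038     ] noseTR [0.52661527 0.25093345 0.038     ]
yawL 24.45722249084966
wrist tray 0.6 [185. 442.] [ 0.507 -0.029]
wrist tray_label 0.94 [216. 432.] [ 0.455 -0.041]
wrist tray_pocket 0.57 [153. 457.] [ 0.559 -0.022]
wrist tray_pocket 0.28 [234. 316.] [0.36  0.124]
wrist tray 0.98 [ 92. 239.] [ 0.509 -0.029]
wrist tray 0.48 [60. 37.] [0.5   0.271]
wrist tray 0.33 [155. 388.] [ 0.455 -0.284]
wrist tray_label 0.62 [130. 238.] [ 0.453 -0.036]
wrist tray_pocket 0.6 [ 52. 242.] [ 0.562 -0.025]
wrist ball_center 0.56 [ 50. 245.] [ 0.565 -0.031]
wrist reader_window 0.63 [165. 138.] [0.376 0.108]
wrist reader_window 0.62 [160. 396.] [ 0.454 -0.285]
wrist reader_window 0.44 [156. 389.] [ 0.458 -0.272]
wrist timer 0.84 [196. 294.] [ 0.358 -0.147]
wrist beaker 0.66 [167. 137.] [0.364 0.12 ]
wrist beaker 0.33 [63. 39.] [0.497 0.269]
tray 0.6 ((507.18084716796875, -31.659008026123047), (170.26174926757812, 86.47367095947266), 8.588940620422363)
6.4
```

View pics/w2.png

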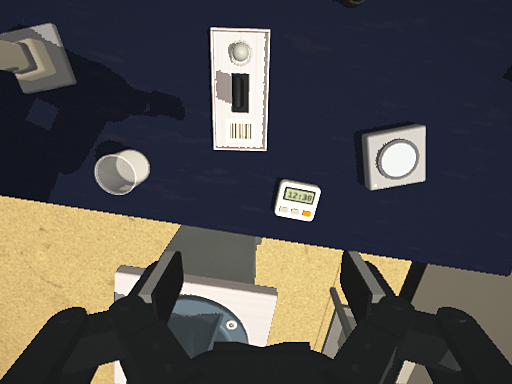

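The tray is at about (.507,-.031) with yaw 8.7°, and its label and barcode are at pixel (130,240). The reader's window is at (159,397). Next is the scanner grasp.

Run:
```python
from h import *
R=down(23); x,y=.4987,.2622
manip.move_to([x,y,.23],R)
c=cam('wrist'); cv2.imwrite('pics/w3.png',c['img']); find(c,['scanner','pad'])
manip.move_l([x,y,.092],feed=.12)
hand.grab(35)
s=sensors.read_state();print(s['time_s'],s['finger_gap'],s['grip_force'],s['force'],s['ee_pos'])
c=cam('wrist'); cv2.imwrite('pics/w4.png',c['img']); find(c,['scanner','pad'])
c=cam('scene'); cv2.imwrite('pics/s4.png',cv2.resize(c['img'][200:330,120:280],None,fx=4,fy=4,interpolation=2))
cv2.imwrite('pics/s4w.png',cv2.hconcat([cv2.resize(c['img'][200:320,120:240],(384,384)),cv2.resize(cv2.imread('pics/w4.png')[:,64:448],(384,384))]))
```

```text
wrist scanner 0.97 [ 73. 290.] [0.616 0.276]
wrist scanner 0.94 [ 74. 190.] [0.57  0.379]
wrist scanner 0.68 [169. 260.] [0.5   0.264]
wrist scanner 0.51 [237. 449.] [ 0.513 -0.013]
wrist pad 0.87 [166. 258.] [0.501 0.267]
9.7833 0.025919914400961107 39.181382060050964 [-0.12154323  0.1713734   2.76032341] [0.49873709 0.26221688 0.09214402]
wrist scanner 0.83 [ 57. 142.] [0.57  0.378]
wrist scanner 0.74 [ 57. 316.] [0.615 0.273]
wrist scanner 0.71 [212. 260.] [0.499 0.263]
```

View pics/s4w.png

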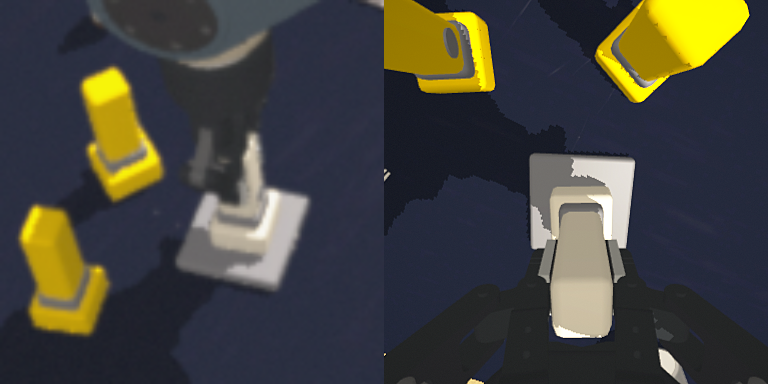

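The scanner is held squarely, gap 26 mm. Now I'll lift it, hold it over the label, and bring it back.

Run:
```python
from h import *
S=lambda:sensors.read_state()
manip.move_l([.4987,.2622,.24],feed=.12)
f=S();print(f['force'],f['finger_gap'])
R=down(8.7)
manip.move_to([.452,-.040,.22],R)
manip.move_l([.452,-.040,.1435],feed=.1)
manip.wait(.4)
t=S();print(t['time_s'],t['ee_pos'])
c=cam('wrist'); cv2.imwrite('pics/w5.png',c['img']); find(c,['scanner','tray_label','tray'])
c=cam('scene'); find(c,['scanner','tray_label']); cv2.imwrite('pics/s5.png',cv2.hconcat([cv2.resize(c['img'][130:250,200:320],(384,384)),cv2.imread('pics/w5.png')[:,64:448]]))
```

```text
[ 0.28155449  0.59349027 -1.84217823] 0.025564790050450616
13.8583 [ 0.45205507 -0.0400139   0.14365457]
wrist scanner 0.79 [211. 260.] [ 0.432 -0.042]
wrist tray_label 0.86 [187. 261.] [ 0.454 -0.039]
wrist tray 0.65 [128. 260.] [ 0.51 -0.03]
scene scanner 0.74 [293. 144.] [0.563 0.378]
scene scanner 0.62 [191. 282.] [ 0.471 -0.073]
scene scanner 0.62 [254. 159.] [0.611 0.277]
scene scanner 0.5 [260. 275.] [0.36  0.128]
scene tray_label 0.58 [204. 280.] [ 0.454 -0.038]
```

View pics/s5.png

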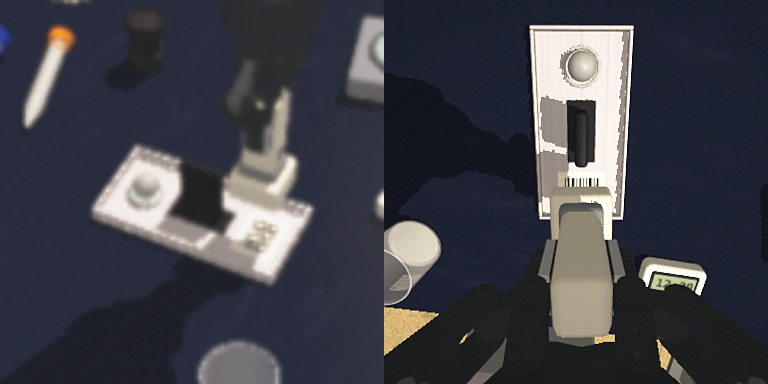

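Run:
```python
from h import *
S=lambda:sensors.read_state()
manip.wait(2.5)
manip.move_l([.452,-.040,.22],feed=.12)
R=down(20); p=[.5015,.2645]
manip.move_to(p+[.22],R)
manip.move_l(p+[.105],feed=.12)
f0=S()['force'][2]; z=.097
while True:
    manip.move_l(p+[z],feed=.03)
    f=S()['force'][2]; print(round(z,4),round(f-f0,2))
    if f-f0>1.2 or z<.0905: break
    z-=.001
manip.wait(.2)
hand.let_go(); manip.wait(.2)
manip.move_l(p+[.23],feed=.12)
c=cam('wrist'); cv2.imwrite('pics/w6.png',c['img']); find(c,['scanner','pad'])
c2=cam('scene'); cv2.imwrite('pics/s6.png',cv2.hconcat([cv2.resize(c2['img'][200:320,120:240],(384,384)),cv2.imread('pics/w6.png')[:,64:448]]))
print(S()['time_s'])
```

```text
0.097 -0.37
0.096 -1.41
0.095 -0.56
0.094 -0.21
0.093 -1.58
0.092 1.88
wrist scanner 0.81 [168. 262.] [0.505 0.265]
wrist scanner 0.8 [ 81. 188.] [0.571 0.379]
wrist scanner 0.61 [ 75. 290.] [0.615 0.272]
23.9583
```

View pics/s6.png

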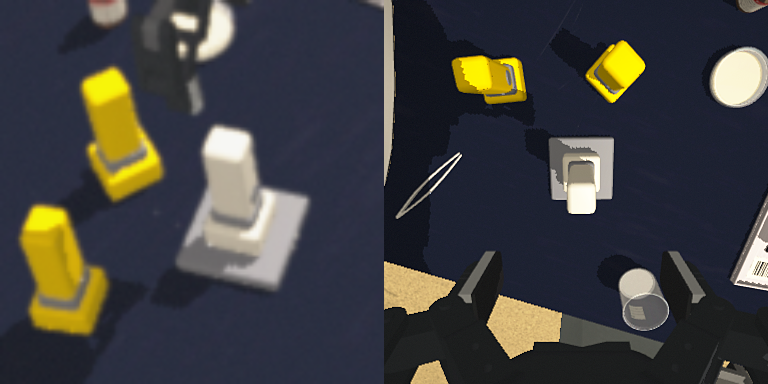

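The scanner stands upright in the middle of its pad. Next is a close look at the tray's grip.

Run:
```python
from h import *
manip.move_to([.508,-.031,.20],down(8.7))
c=cam('wrist'); cv2.imwrite('pics/w7.png',c['img']); find(c,['tray','tray_label','tray_pocket','ball_center'])
u=np.array([np.cos(np.radians(8.7)),np.sin(np.radians(8.7))])
print('exp grip top',[np.round(proj(c,[*(np.array([.508,-.031])+k*u),.066])) for k in(-.02,0,.02)])
for m in viewer.masks_of('wrist','tray')[:1]:
    p=np.argwhere(m['region']); print('tray',m['score'],cv2.minAreaRect(np.float32([ray(c,q,.012)[:2]*1000 for q in p])))
```

```text
wrist tray 0.79 [173. 258.] [ 0.509 -0.026]
wrist tray_label 0.61 [221. 262.] [ 0.449 -0.04 ]
wrist tray_pocket 0.6 [128. 262.] [ 0.562 -0.023]
wrist tray_pocket 0.57 [254. 461.] [ 0.441 -0.306]
wrist ball_center 0.86 [131. 264.] [ 0.561 -0.025]
exp grip top [array([210., 262.]), array([191., 262.]), array([171., 262.])]
tray 0.7 ((508.03466796875, -31.69702911376953), (168.826904296875, 84.70201873779297), 8.75912094116211)
```

View pics/w7.png

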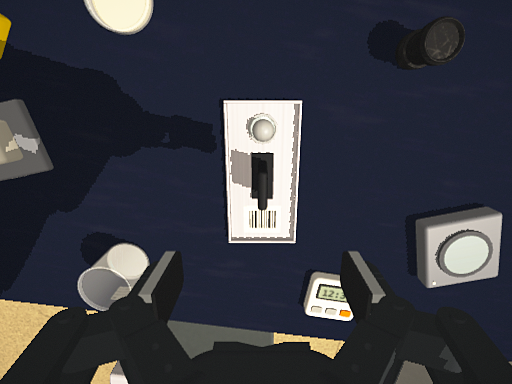

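The grip's top is at (190,262), exactly where I expected it, with the ball in its pocket at (128,263). I'll grasp it and lift slowly.

Run:
```python
from h import *
S=lambda:sensors.read_state()
g=[.514,-.0302]
manip.move_l(g+[.10],feed=.1); manip.move_l(g+[.043],feed=.06)
hand.grab(70); s=S();print(s['time_s'],s['finger_gap'],s['grip_force'],s['force'],s['ee_pos'])
manip.move_l(g+[.063],feed=.02); manip.move_l(g+[.14],feed=.05); manip.wait(.3)
s=S();print(s['time_s'],s['finger_gap'],s['force'],s['moment'])
c=cam('wrist'); find(c,['tray_pocket','ball_center','tray_label']); cv2.imwrite('pics/w8.png',c['img'])
c2=cam('scene'); cv2.imwrite('pics/s8.png',cv2.hconcat([cv2.resize(c2['img'][110:230,200:320],(384,384)),c['img'][:,64:448]]))
h=s['ee_pos'][2]-.043
for rc in [d['centre'] for n in('tray_pocket','tray_label') for d in viewer.place_of('wrist',n)[:1]]: print(ray(c,rc,h+.003))
```

```text
28.325 0.00925229952682653 68.8222861289978 [0.05323137 0.36331879 3.73984163] [ 0.51413024 -0.03021489  0.04315353]
31.4667 0.009085779185012155 [ 0.25074104  1.06833974 -2.83158227] [-0.00132414  0.01776942 -0.0233578 ]
wrist tray_pocket 0.96 [164. 260.] [ 0.539 -0.025]
wrist ball_center 0.89 [167. 266.] [ 0.54 -0.03]
wrist tray_label 0.79 [312. 260.] [ 0.368 -0.051]
[ 0.56066719 -0.02256917  0.09991777]
[ 0.45273398 -0.03853727  0.09991777]
```

View pics/s8.png

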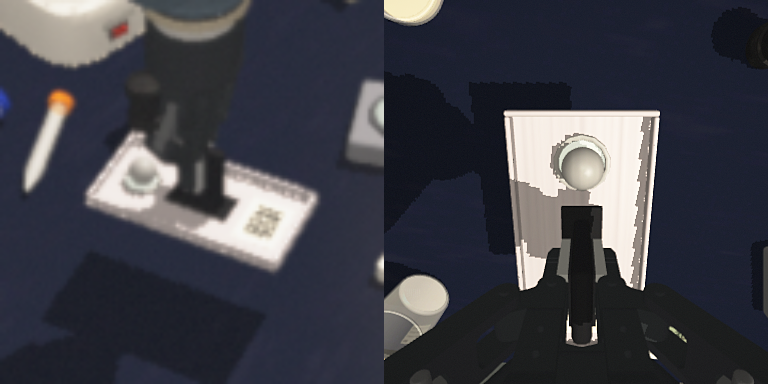

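The tray is lifted and level, with the ball in its pocket. Now I'll carry it slowly to the reader.

Run:
```python
from h import *
S=lambda:sensors.read_state()
c=cam('wrist'); find(c,['reader_window'])
t=[.4065,-.2925]
manip.move_l(t+[.14],feed=.06); manip.wait(.3)
manip.move_l(t+[.12],feed=.03); manip.wait(.5)
s=S();print(s['time_s'],s['ee_pos'],s['finger_gap'])
h=.077
for n in('top','scene','wrist'):
    c=cam(n); cv2.imwrite(f'pics/{n}9.png',c['img'])
    for k in('tray_pocket','reader_window','ball_center','tray_label'):
        zz={'tray_pocket':.08,'reader_window':.03,'ball_center':.092,'tray_label':.0805}[k]
        for d in viewer.place_of(n,k)[:2]:
            print(n,k,round(d['score'],2),np.round(d['centre']),np.round(ray(c,d['centre'],zz),3))
c=cv2.imread('pics/scene9.png');w=cv2.imread('pics/wrist9.png')
cv2.imwrite('pics/s9.png',cv2.hconcat([cv2.resize(c[90:210,250:370],(384,384)),w[:,64:448]]))
```

```text
wrist reader_window 0.75 [292. 503.] [ 0.453 -0.286]
wrist reader_window 0.72 [292. 105.] [0.392 0.111]
38.4083 [ 0.406521   -0.29251029  0.12005219] 0.008983279449536415
top tray_pocket 0.91 [217. 372.] [ 0.452 -0.282  0.08 ]
top reader_window 0.68 [218. 366.] [ 0.454 -0.281  0.03 ]
top tray_label 0.87 [256. 382.] [ 0.352 -0.301  0.081]
scene tray_pocket 0.76 [131. 327.] [ 0.459 -0.295  0.08 ]
scene tray_pocket 0.22 [144. 326.] [ 0.432 -0.243  0.08 ]
scene reader_window 0.92 [148. 325.] [ 0.452 -0.279  0.03 ]
scene ball_center 0.59 [130. 328.] [ 0.452 -0.286  0.092]
scene tray_label 0.49 [130. 328.] [ 0.458 -0.297  0.081]
scene tray_label 0.35 [152. 329.] [ 0.411 -0.22   0.08 ]
wrist tray_pocket 0.86 [160. 262.] [ 0.456 -0.286  0.08 ]
wrist tray_pocket 0.71 [170. 266.] [ 0.45  -0.289  0.08 ]
wrist reader_window 0.52 [164. 260.] [ 0.442 -0.286  0.03 ]
wrist ball_center 0.69 [167. 265.] [ 0.455 -0.287  0.092]
wrist tray_label 0.91 [312. 263.] [ 0.346 -0.303  0.081]
```

View pics/s9.png

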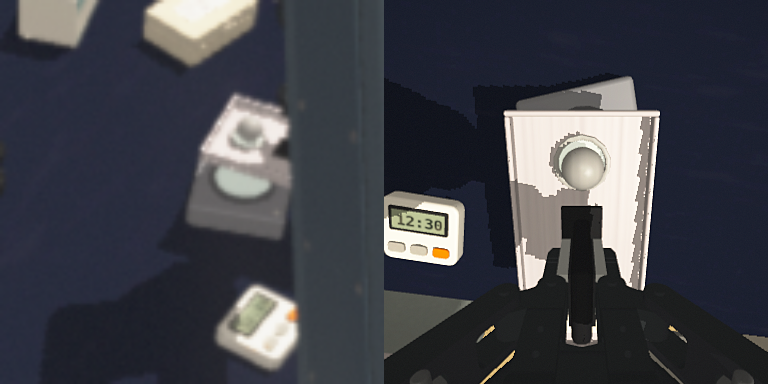

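The pocket at (.455,-.286) is over the window at (.454,-.285), and the tray is level with the ball in it. I'll hand in.

```bash
python3 -c "
from h import *
manip.wait(.5); print(ticket.hand_in())"
```

```text
the job is handed in; nothing more can be done
None
```

I held the scanner over the label for over two seconds and stood it back on its pad. The tray is now held level and still about 5 cm above the reader's window with the ball in its pocket, and the job is handed in at about 39 s.

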